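# Put the gel-casting parts away in their trays

## Robot

A 6-joint arm with a two-finger parallel gripper is mounted at the origin on the work surface. World frame = base frame: x ahead of the robot, y to its left, z up, the work surface at z = 0. Lengths are in mm, angles in rad, forces in N, time in s.
With the tool pointing down it reaches from about 350 to 875 mm from the base axis. Payload 4.2 kg.
Tool frame: the origin (TCP) lies at the very end of the fingers, on their centre line; the grasp point (between the pads) lies arm.grip_depth behind it (arm.grip_depth is the distance from the TCP to the grasp point, in mm); z points along the fingers, y is the direction in which the jaws open and shut (so a half turn about z gives the same grasp; the last joint's range is limited). The gripper opens to 85 mm and grips with 20 to 120 N. Pads are 22 mm wide; open, the fingers measure 114 mm over their backs; the gripper's body (76 mm by 85 mm) begins 54 mm behind the grasp point. The pads swing forward as they close: fully open they stand 13 mm farther back than shut.
Start: joints at [1.455, 0.385, 0.008, 0, -1.194, -0.259], TCP at [228.771, 581.604, 231.312] pointing down, gripper open.
Joint ranges: [-3.14, 3.14], [-1.21, 2.06], [-1.07, 1.41], [-3.16, 2.05], [-2.99, -0.16], [-3.1, 3.1]. Speed limits (rad/s): [2.79, 2.79, 3.14, 3.14, 3.14, 3.14].

## Interface

Orientations are given as a unit quaternion [x, y, z, w].
In Python, from bench import arm, optics, workorder gives the robot as it stands. The module is installed in compiled form; this text tells all that it offers.
- The arm moves only by the tool play_rows, never from a script. Its arguments are lists of equal length, an entry for each row: "travel": the shift along the tool's x, y, z in m, a list of three; "rotation": the turn, a rotation vector about the tool's x, y, z in rad, a list of three; "grip": the opening, from 0 (shut) to 1 (fully open). In form: {"travel": [[x, y, z], ...], "rotation": [[rx, ry, rz], ...], "grip": [grip, ...]}. A call has 1 to 12 rows; each row shifts and turns the commanded pose from where the row before left it, along the tool's axes as they then stand; what a row does not reach is not made up. A row lasts 1/12 s, in which the tool goes at most 41.7 mm and 7.16 degrees, less where a joint would pass 70% of its speed; a pose out of reach is approached as far as the arm can. A call is refused whole if a number of a shift passes 0.0417 or a number of a turn 0.125, either way. A call with a gripper value outside its range is refused whole. The fingers move at their own pace and stop on an object; the grip force is fixed at half the most. Time passes only in rows, so rows that do not move let the fingers close. It gives the time, the measured TCP pose, the force and the opening at its end, in the units of the state.
- arm.read_state(): the state, without advancing time (a new reading comes with each control period).
- optics.get_image(name): name is "side" or "top"; returns a dict with "image" (420x560x3 uint8, blue, green, red), "depth" (420x560 float32, mm along the optical axis (not along the pixel's ray), 0 where there is no reading), "camera_matrix" (3x3 intrinsics, pixels), "R" (3x3) and "t" (3): a world point X has camera coordinates R X + t. Camera axes: x right, y down, z forward; pixel columns grow to the right and rows downward; lengths in mm; the calibration is good to about 2 mm. A picture is of the moment at which its call begins.
- workorder.job_done(): hands the job in, once; it reports no verdict.
The state is a dict: "clock": time; "joints": joint angles; "joint_vel": joint speeds; "joint_efforts": joint torques, N m; "position": TCP position; "ee_rot": TCP orientation; "contact_force": force on the tool from outside, world axes, zero at the start; "wrist_torque": the same for the moment, N m; "gripper_width": finger opening in mm.
Only numpy, scipy, OpenCV 4.12 (cv2) and the standard library are available. Lean on these libraries where they do the work, as an engineer would, in place of code of your own. Each camera call takes 0.05 s, during which the arm holds its last target. There are 200 camera calls.

## Task

Clear up after casting gels: stand the two blue-capped bottles in the tray with two square bays and the two combs, on their feet, in the tray with two long narrow bays, one to each bay, and set the aluminium block, wells up, in the tray with one square bay. Everything must rest upright on the tray floors; leave the gel tank and the tip box where they are, and tip no bottle over on the way.

Things in the scene. Friction and masses are not known exactly. Their poses are not given: they have to be found in the camera images.
- bottle_a_center (a point): Round reagent bottle, white plastic, closed with a blue screw cap, standing: body 46 mm in diameter up to 54 mm above the underside, cap 36 mm in diameter, 84 mm tall overall, 0.12 kg. This point is on its axis, half-way up (42 mm above its underside), a good height to grip the body; z is up.
- bottle_b_center (a point): Second, like bottle_a. Round reagent bottle, white plastic, closed with a blue screw cap, standing: body 46 mm in diameter up to 54 mm above the underside, cap 36 mm in diameter, 84 mm tall overall, 0.12 kg. This point is on its axis, half-way up (42 mm above its underside), a good height to grip the body; z is up.
- comb_a_center (a point): White plastic gel comb, standing on its feet: a bridge 100 mm long (its x) and 20 mm wide (its y), from 22 to 44 mm above the underside, on two end feet (8 by 26 mm), teeth hanging between them; 44 mm tall, 0.06 kg; the same either way round. This point is mid-comb, 30 mm above its underside; z up. Grip the bridge across its 20 mm width at this height or just above.
- comb_b_center (a point): Second, like comb_a. White plastic gel comb, standing on its feet: a bridge 100 mm long (its x) and 20 mm wide (its y), from 22 to 44 mm above the underside, on two end feet (8 by 26 mm), teeth hanging between them; 44 mm tall, 0.06 kg; the same either way round. This point is mid-comb, 30 mm above its underside; z up. Grip the bridge across its 20 mm width at this height or just above.
- block_center (a point): Bare aluminium tube block, 60 mm (its x) by 50 mm (y) by 50 mm tall, a grid of small dark wells in its top; 0.33 kg. This point is its centre (25 mm above its underside); z up. Grip it across the 50 mm width about 11 mm above this point, so that the fingertips stay above the tray's walls when it is set down.
- bottle_tray: Fixed grey plastic tray with two square bays, for the bottles: 164 mm (x) by 84 mm (y), walls 22 mm high, floor and walls 4 mm thick. A wall across the middle parts it into two bays, each 76 mm square inside, centred at x = +40 mm and -40 mm, y = 0. Origin: centre of its underside, on the bench; z up.
- comb_tray: Fixed grey tray with two long narrow bays, for the combs: 130 mm (x) by 116 mm (y), walls 13 mm high, floor and walls 4 mm thick. A wall along x parts it into two bays, each 122 mm (x) by 52 mm (y) inside, centred at y = +28 and -28 mm, x = 0; a comb goes in lengthways, along x. Origin: centre of its underside, on the bench; z up.
- block_tray: Fixed grey plastic tray with one square bay, for the aluminium block: 90 mm by 90 mm, walls 14 mm high, floor and walls 4 mm thick; bay 82 mm square inside, in the middle. Origin: centre of its underside, on the bench; z up.
- gel_tank: Bystander: clear open gel tank, 130 mm (x) by 190 mm (y), walls 60 mm high with two terminals (72 mm), about 1.1 kg. Not to be moved. Origin: centre of its underside.
- tip_box: Bystander: teal pipette-tip box, 85 mm (x) by 120 mm (y), 49 mm tall, about 0.4 kg. Not to be moved. Origin: centre of its underside.
Things that resemble listed ones, but are neither listed nor needed, are in the scene too. What is shaped like the part that bears bottle_b_center but turquoise or yellow is not meant. Leave any brown look-alike of the part that bears comb_a_center alone.

How it is judged (in metres and radians):
At the end, for the whole second after the job is handed in: Each bottle upright on the floor of a bay of the two-square-bay tray, each comb on its feet on the floor of a bay of the comb tray, the block wells up on the floor of its tray: inside the walls, within 3 mm of resting height and 0.06 rad of upright, released and at rest (x of bottle_a_center in the frame of bottle_tray between -0.08 and 0.08 m and y of bottle_a_center in the frame of bottle_tray between -0.04 and 0.04 m and z of bottle_a_center in the frame of bottle_tray between 0.043 and 0.049 m and angle between each of bottle_a_center, bottle_b_center, comb_a_center, comb_b_center, block_center's own z axis and vertical below 0.06 rad and linear speed of each of bottle_a, bottle_b, comb_a, comb_b, block below 0.02 m/s and angular speed of each of bottle_a, bottle_b, comb_a, comb_b, block below 0.2 rad/s and x of bottle_b_center in the frame of bottle_tray between -0.08 and 0.08 m and y of bottle_b_center in the frame of bottle_tray between -0.04 and 0.04 m and z of bottle_b_center in the frame of bottle_tray between 0.043 and 0.049 m and x of comb_a_center in the frame of comb_tray between -0.063 and 0.063 m and y of comb_a_center in the frame of comb_tray between -0.056 and 0.056 m and z of comb_a_center in the frame of comb_tray between 0.031 and 0.037 m and x of comb_b_center in the frame of comb_tray between -0.063 and 0.063 m and y of comb_b_center in the frame of comb_tray between -0.056 and 0.056 m and z of comb_b_center in the frame of comb_tray between 0.031 and 0.037 m and x of block_center in the frame of block_tray between -0.043 and 0.043 m and y of block_center in the frame of block_tray between -0.043 and 0.043 m and z of block_center in the frame of block_tray between 0.026 and 0.032 m); the robot touches nothing.
It fails at once if the gel tank is shifted by more than 20 mm (distance of gel_tank from where it was at the start of the episode above 0.02 m).
It fails at once if the tip box is shifted by more than 20 mm (distance of tip_box from where it was at the start of the episode above 0.02 m).
It fails at once if a bottle is tipped over (more than 60 degrees) (angle between any of bottle_a_center, bottle_b_center's own z axis and vertical above 1.05 rad).
It also fails if it takes over 128 s, if anything falls off the work surface, if the arm or the gripper's body presses on something with over 40 N, if the wrist force passes 120 N, or if a joint passes its speed limit or range.

## Working session

There is one attempt and no reset: what is moved stays moved. The work goes in short steps, Python scripts to look and compute and a tool call to move; the robot and the scene stay as the last step left them, time stands still between calls to the robot, and variables do not carry over. Pictures are saved under pics/ and viewed, about 12 in all and at most 16, crops included, and the job is handed in when it is done.

Besides the shell and the picture viewer there is one more tool, called after "Emit:" by a JSON object that holds its "fn" and its "kwargs". play_rows: Moves the arm, as the interface text tells. Its arguments: {"type":"object","properties":{"travel":{"type":"array","items":{"type":"array","items":{"type":"number"}}},"rotation":{"type":"array","items":{"type":"array","items":{"type":"number"}}},"grip":{"type":"array","items":{"type":"number"}}},"required":["travel","rotation","grip"]}

```bash
mkdir -p pics; cat > h.py <<'E'
import numpy as np, cv2
from bench import arm, optics, workorder
def cap(n):
    d=optics.get_image(n); np.savez(f'{n}.npz',**d); return d
def world(d):
    K=d['camera_matrix'];z=d['depth'];v,u=np.mgrid[:z.shape[0],:z.shape[1]]
    P=np.stack([(u-K[0,2])/K[0,0]*z,(v-K[1,2])/K[1,1]*z,z],-1)
    W=(P-d['t'])@d['R']; W[z==0]=np.nan; return W
E
python3 - <<'E'
from h import *
print(arm.read_state(), arm.grip_depth)
for n in('top','side'):
    d=cap(n); cv2.imwrite(f'pics/{n}1.png',cv2.resize(d['image'],(800,600))); print(n,d['camera_matrix'],d['R'],d['t'])
E
```

```text
{'clock': 0.0, 'joints': array([ 1.45460349e+00,  3.85579849e-01,  6.57191629e-03, -4.88063608e-04,
       -1.19397562e+00, -2.58633304e-01]), 'joint_vel': array([-0.00104609,  0.00074551,  0.00182121, -0.00081952,  0.00179276,
        0.00116424]), 'joint_efforts': array([ 6.38580082e-05, -3.92292273e+01,  1.88401276e+01,  4.18616831e+00,
       -4.60582698e-03, -5.84176803e-06]), 'position': array([228.56953295, 581.06224189, 230.18804124]), 'ee_rot': array([ 9.82472120e-01, -1.86406241e-01, -1.48415461e-04,  1.10698063e-03]), 'contact_force': array([-0.15662501, -0.71898157,  0.56985137]), 'wrist_torque': array([0.01624435, 0.02403416, 0.01301299]), 'gripper_width': 85.36567160581282} 18.700000000000003
top [[518.65434737   0.         275.96266825]
 [  0.         518.65434737 211.4033764 ]
 [  0.           0.           1.        ]] [[-0.02369699 -0.99967497 -0.009403  ]
 [-0.9865041   0.02490697 -0.1618311 ]
 [ 0.16201269  0.00544119 -0.98677367]] [  18.63411089  498.93544977 1467.08691827]
side [[500.08588501   0.         274.4546673 ]
 [  0.         500.08588501 212.7241691 ]
 [  0.           0.           1.        ]] [[ 0.9405567  -0.33920428 -0.01713332]
 [-0.24656457 -0.64724914 -0.72130054]
 [ 0.23357871  0.68264852 -0.69241027]] [-449.28324     155.87834678 1405.25800156]
```

View pics/top1.png

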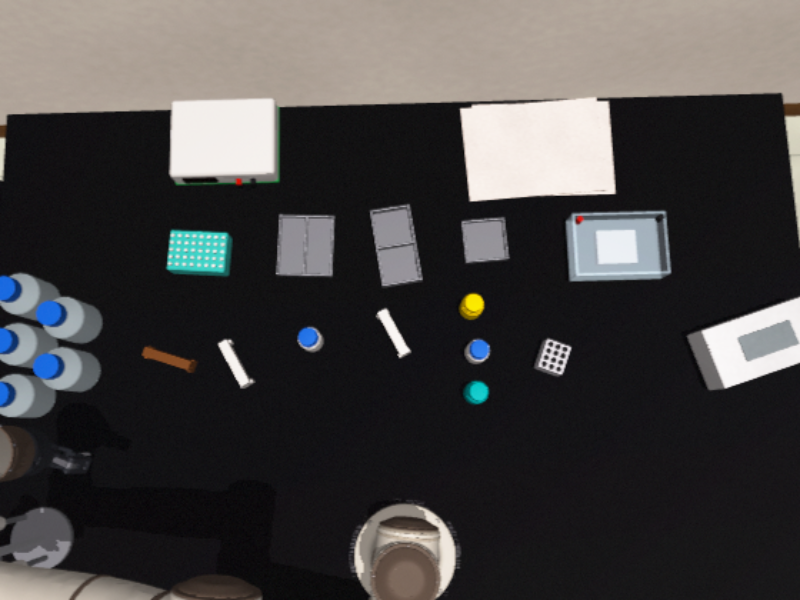

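View pics/side1.png

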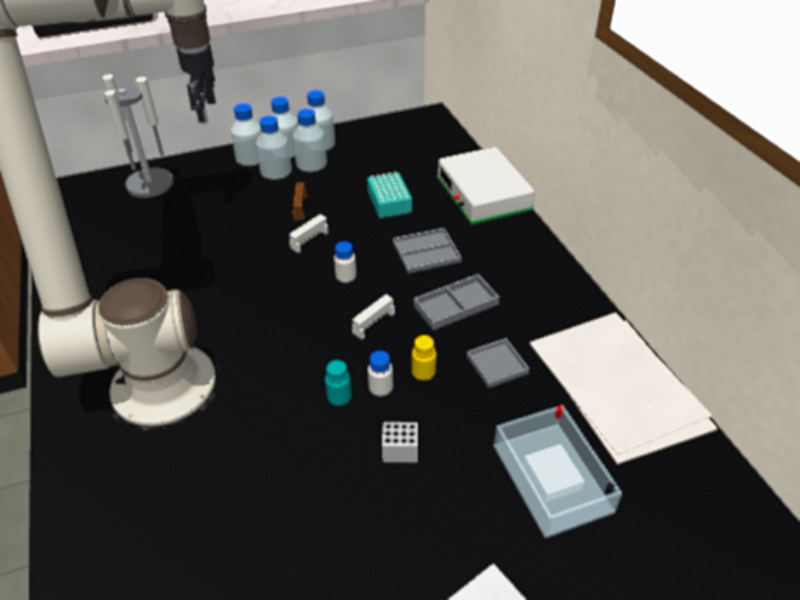

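The top view shows the combs at (235,363) and (393,333), blue-capped bottles at (310,338) and (478,350), and the block at (553,357). It also shows the comb tray at (305,245), bottle tray at (397,245) and block tray at (485,240). The decoys are brown (168,359), yellow (472,305) and turquoise (476,392).

```bash
cat > meas.py <<'E'
from h import *
# seeds in top native px, z band of the top surface used, generous radius
S={'bottle_a':(310,338,66,95,32),'bottle_b':(478,350,66,95,32),'comb_a':(235,363,36,52,62),'comb_b':(393,333,36,52,62),'block':(553,357,40,60,50),
'ctray':(305,245,-99,99,0),'btray':(397,245,-99,99,0),'ktray':(485,240,-99,99,0)}
def rect(p):
    (c,s,a)=cv2.minAreaRect(p.astype(np.float32))
    if s[0]<s[1]: s=s[::-1]; a+=90
    return np.round(c,1),np.round(s,1),round((a+90)%180-90,1)
if __name__=='__main__':
    D={n:cap(n) for n in('top','side')}; W={n:world(D[n]) for n in D}
    for k,(u,v,z0,z1,r) in S.items():
        u,v=int(u*.7),int(v*.7); c=W['top'][v,u]; print(k,'seed',c.round(1))
        if r==0: continue
        for n in D:
            w=W[n]; m=(np.hypot(w[...,0]-c[0],w[...,1]-c[1])<r)&(w[...,2]>z0)&(w[...,2]<z1)
            p=w[m]; print('  ',n,len(p),*rect(p[:,:2]),'z',np.percentile(p[:,2],[10,50,90]).round(1))
    w=W['top']
    for k,(u,v) in {'ctray':(305,245),'btray':(397,245),'ktray':(485,240)}.items():
        c=w[int(v*.7),int(u*.7)]
        for n in D:
            g=D[n]['image'].astype(int).max(-1); w2=W[n]
            m=(np.abs(w2[...,0]-c[0])<115)&(np.abs(w2[...,1]-c[1])<115)&(w2[...,2]<45)&(w2[...,2]>-10)&(g>60)
            nc,l=cv2.connectedComponents(m.astype(np.uint8)); 
            big=1+np.argmax([np.sum(l==i) for i in range(1,nc)]); p=w2[l==big]
            print(k,n,len(p),*rect(p[:,:2]),'z',np.percentile(p[:,2],[5,50,95]).round(1))
E
python3 meas.py
```

```text
bottle_a seed [426.8 173.5  80.8]
   top 140 [429.2 179.8] [35.5 34.9] -35.0 z [76.2 84.4 88.2]
   side 118 [428.6 177.3] [37.  34.7] 49.2 z [67.6 80.9 85.4]
bottle_b seed [ 395.5 -153.1   88.2]
   top 143 [ 395.8 -155.6] [35.4 34.1] 89.9 z [76.6 83.4 88. ]
   side 161 [ 397.3 -157.5] [36.4 35.4] -84.8 z [70.8 81.7 85.4]
comb_a seed [383.  330.1  45. ]
   top 252 [384.4 334.8] [100.3  20.9] 28.4 z [39.8 43.6 47.8]
   side 143 [384.7 334.6] [104.6  27.9] 26.4 z [38.6 43.1 47. ]
comb_b seed [435.9  10.7  42.7]
   top 238 [437.9  12.3] [99.5 20.4] 27.2 z [40.4 44.3 48.1]
   side 202 [438.4  10.1] [99.7 25.9] 27.5 z [38.3 42.5 45.6]
block seed [ 381.4 -307.8   47.8]
   top 384 [ 380.7 -307.7] [60.9 50.8] -21.0 z [46.5 50.6 54.8]
   side 436 [ 379.9 -309.8] [58.7 53. ] -21.8 z [45.8 49.1 51.9]
ctray seed [632.8 193.4   7.6]
btray seed [6.237e+02 5.000e-01 2.430e+01]
ktray seed [ 633.5 -186.8    2.4]
ctray top 1679 [633.5 191.6] [137.3 118.2] -3.0 z [-1.7  5.1 14.7]
ctray side 1012 [636.5 201.6] [146.1 141.1] 87.8 z [-0.8  5.1 13.8]
btray top 1579 [629.2   1.2] [174.5  87.4] 8.1 z [-1.1  5.5 23.6]
btray side 1330 [632.3  14.6] [185.9 116.3] 8.4 z [-0.3  6.1 22.9]
ktray top 926 [ 635.1 -187. ] [98.  95.6] 3.5 z [-1.3  5.  16.3]
ktray side 918 [ 637.4 -179.1] [108.  103.1] -86.0 z [-0.7  4.6 14.4]
```

```bash
cat >> h.py <<'E'
T={'c':((633.5,191.6),-3.0,130,116,13),'b':((629.2,1.2),8.1,164,84,22),'k':((635.1,-187.),3.5,90,90,14)}
def tp(k,x,y):
    c,a=T[k][:2];a=np.radians(a);return np.array(c)+[x*np.cos(a)-y*np.sin(a),x*np.sin(a)+y*np.cos(a)]
def go(x,y,z,deg):
    "prints shift in the tool axes after the yaw, and yaw about tool z"
    s=arm.read_state();p=s['position']
    from scipy.spatial.transform import Rotation as Ro
    M=Ro.from_quat(s['ee_rot']).as_matrix();f=np.arctan2(M[1,0],M[0,0]);g=np.radians(deg)
    d=np.array([x,y,z])-p
    print('t %.2f pos'%s['clock'],p.round(1),'phi %.1f'%np.degrees(f),'tilt',np.degrees(np.arccos(-M[2,2])).round(2),'w %.1f'%s['gripper_width'],'F',s['contact_force'].round(1))
    print('  yaw %.3f  shift x %.1f y %.1f z %.1f'%(f-g,d[0]*np.cos(g)+d[1]*np.sin(g),d[0]*np.sin(g)-d[1]*np.cos(g),-d[2]))
E
python3 - <<'E'
from h import *
ims=[]
for n in('top','side'):
    d=np.load(n+'.npz');im=cv2.resize(d['image'],None,fx=3,fy=3,interpolation=cv2.INTER_CUBIC);K=d['camera_matrix'];
    allq=[]
    for k,(c,a,L,B,h) in T.items():
        P=np.array([[*tp(k,sx*L/2,sy*B/2),h] for sx,sy in((1,1),(1,-1),(-1,-1),(-1,1))])
        q=P@d['R'].T+d['t'];q=(q[:,:2]/q[:,2:]*K[0,0]+K[:2,2]+.5)*3
        cv2.polylines(im,[q.astype(int)],True,(0,0,255),1);allq.append(q)
    q=np.vstack(allq);a,b=q.min(0).astype(int)-20,q.max(0).astype(int)+20
    ims.append(im[a[1]:b[1],a[0]:b[0]])
w=800
o=np.vstack([cv2.resize(i,(w,300 )) if 0 else cv2.resize(i,None,fx=min(w/i.shape[1],290/i.shape[0]),fy=min(w/i.shape[1],290/i.shape[0])) if 0 else cv2.copyMakeBorder(r:=cv2.resize(i,None,fx=min(w/i.shape[1],295/i.shape[0]),fy=min(w/i.shape[1],295/i.shape[0])),0,0,0,w-r.shape[1],cv2.BORDER_CONSTANT) for i in ims])
cv2.imwrite('pics/ov.png',o)
go(384.5,334.7,110,27.5)
E
```

```text
t 0.20 pos [228.7 581.3 230.6] phi -21.5 tilt 0.08 w 85.3 F [-0.  -0.3  0.8]
  yaw -0.855  shift x 24.4 y 290.7 z 120.6
```

View pics/ov.png

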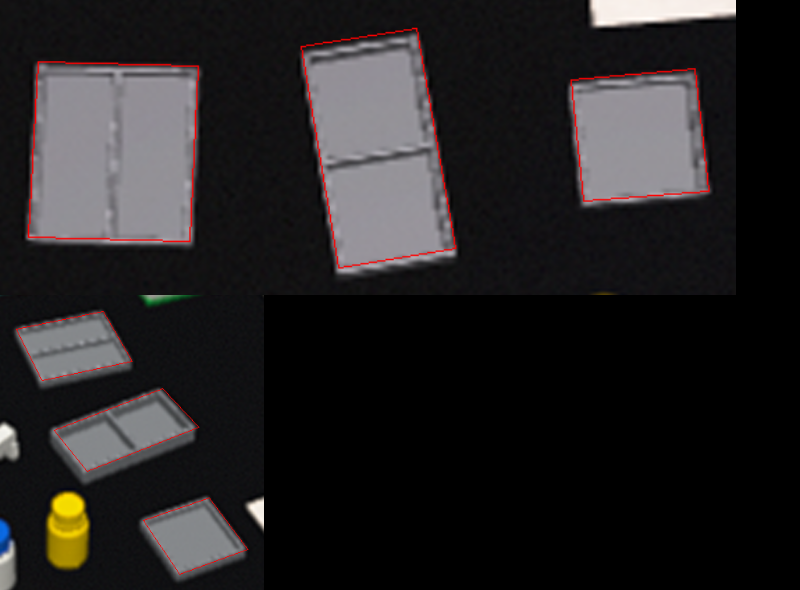

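Overlays of the fitted tray outlines match the rims in both views to about 2 mm. The first grasp is comb_a.

Emit:
{"fn": "play_rows", "kwargs": {"travel": [[0,0,0.01],[0,0,0.01],[0,0,0.01],[0,0,0.01],[0,0,0.01],[0,0,0.01],[0,0,0.01],[0.003,0.036,0],[0.003,0.036,0],[0.003,0.036,0],[0.003,0.036,0],[0.003,0.036,0]], "rotation": [[0,0,-0.122],[0,0,-0.122],[0,0,-0.122],[0,0,-0.122],[0,0,-0.122],[0,0,-0.122],[0,0,-0.122],[0,0,0],[0,0,0],[0,0,0],[0,0,0],[0,0,0]], "grip": [1,1,1,1,1,1,1,1,1,1,1,1]}}

```text
clock: 1.2
position: [325.5, 427.2, 161.2]
ee_rot: [0.971, 0.238, -0.0, 0.0]
contact_force: [0.5, 1.3, -0.8]
gripper_width: 85.4
```

Emit:
{"fn": "play_rows", "kwargs": {"travel": [[0.003,0.036,0.01],[0.003,0.036,0.02],[0.003,0.036,0.02],[0,0,0],[0,0,0]], "rotation": [[0,0,0],[0,0,0],[0,0,0],[0,0,0],[0,0,0]], "grip": [1,1,1,1,1]}}

```text
clock: 1.62
position: [383.2, 334.8, 110.2]
ee_rot: [0.972, 0.236, -0.001, 0.001]
contact_force: [0.6, 0.6, 0.6]
gripper_width: 85.4
```

```bash
python3 -c "
from h import *
go(384.5,334.7,16,27.5)"
```

```text
t 1.62 pos [383.2 334.8 110.2] phi 27.3 tilt 0.17 w 85.4 F [0.6 0.6 0.6]
  yaw -0.004  shift x 1.1 y 0.7 z 94.2
```

Emit:
{"fn": "play_rows", "kwargs": {"travel": [[0.001,0.001,0.025],[0,0,0.025],[0,0,0.025],[0,0,0.019],[0,0,0],[0,0,0],[0,0,0],[0,0,0],[0,0,0],[0,0,0],[0,0,0],[0,0,0]], "rotation": [[0,0,0],[0,0,0],[0,0,0],[0,0,0],[0,0,0],[0,0,0],[0,0,0],[0,0,0],[0,0,0],[0,0,0],[0,0,0],[0,0,0]], "grip": [1,1,1,1,1,0,0,0,0,0,0,0]}}

```text
clock: 2.62
position: [384.6, 337.3, 18.5]
ee_rot: [0.971, 0.238, 0.001, -0.001]
contact_force: [-1.5, 0.5, 7.0]
gripper_width: 19.0
```

```bash
python3 -c "
from h import *
go(384.5,334.7,16,27.5)
print(tp('c',0,28),tp('c',0,-28)); go(*tp('c',0,28),20,-3)"
```

```text
t 2.62 pos [384.6 337.3  18.5] phi 27.5 tilt 0.12 w 19.0 F [-1.5  0.5  7. ]
  yaw -0.000  shift x -1.3 y 2.3 z 2.5
[634.96540677 219.56162697] [632.03459323 163.63837303]
t 2.62 pos [384.6 337.3  18.5] phi 27.5 tilt 0.12 w 19.0 F [-1.5  0.5  7. ]
  yaw 0.532  shift x 256.1 y 104.5 z -1.5
```

Emit:
{"fn": "play_rows", "kwargs": {"travel": [[0,0,-0.02],[0,0,-0.03],[0,0,-0.03],[0,0,-0.02],[0,0,0],[0.032,0.013,0],[0.032,0.013,0],[0.032,0.013,0],[0.032,0.013,0],[0.032,0.013,0],[0.032,0.013,0],[0.032,0.013,0]], "rotation": [[0,0,0.1],[0,0,0.108],[0,0,0.108],[0,0,0.108],[0,0,0.108],[0,0,0],[0,0,0],[0,0,0],[0,0,0],[0,0,0],[0,0,0],[0,0,0]], "grip": [0,0,0,0,0,0,0,0,0,0,0,0]}}

```text
clock: 3.62
position: [604.2, 232.8, 117.1]
ee_rot: [1.0, -0.027, -0.0, 0.0]
contact_force: [1.0, 0.8, -0.1]
gripper_width: 19.0
```

Emit:
{"fn": "play_rows", "kwargs": {"travel": [[0.032,0.013,0],[0,0,0],[0,0,0.03],[0,0,0.02],[0,0,0],[0,0,0]], "rotation": [[0,0,0],[0,0,0],[0,0,0],[0,0,0],[0,0,0],[0,0,0]], "grip": [0,0,0,0,0,0]}}

```text
clock: 4.12
position: [633.4, 218.8, 66.2]
ee_rot: [1.0, -0.026, -0.001, 0.001]
contact_force: [0.9, -0.7, -0.5]
gripper_width: 18.8
```

```bash
python3 -c "
from h import *
go(*tp('c',0,28),23,-3)
d=cap('side');cv2.imwrite('pics/s2.png',cv2.resize(d['image'][100:310,140:420],(800,600),interpolation=cv2.INTER_CUBIC))"
```

```text
t 4.12 pos [633.4 218.8  66.2] phi -3.0 tilt 0.2 w 18.8 F [ 0.9 -0.7 -0.5]
  yaw -0.000  shift x 1.5 y -0.9 z 43.2
```

View pics/s2.png

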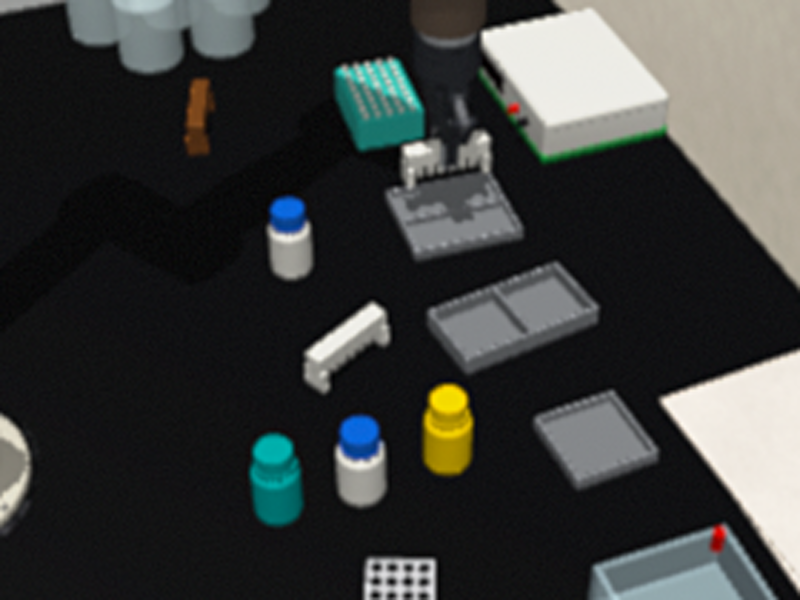

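The comb is held level at (445,155), above the left bay. I'll lower and release it.

Emit:
{"fn": "play_rows", "kwargs": {"travel": [[0.0015,-0.001,0.015],[0,0,0.015],[0,0,0.01],[0,0,0.002],[0,0,0],[0,0,0],[0,0,0]], "rotation": [[0,0,0],[0,0,0],[0,0,0],[0,0,0],[0,0,0],[0,0,0],[0,0,0]], "grip": [0,0,0,0,0,0,0]}}

```text
clock: 4.75
position: [636.7, 220.7, 26.7]
ee_rot: [1.0, -0.026, 0.001, -0.001]
contact_force: [0.7, -0.2, -0.2]
gripper_width: 19.1
```

Emit:
{"fn": "play_rows", "kwargs": {"travel": [[0,0,0],[0,0,0],[0,0,0],[0,0,0],[0,0,-0.02],[0,0,-0.03],[0,0,-0.04],[0,0,-0.01],[0,0,0]], "rotation": [[0,0,0],[0,0,0],[0,0,0],[0,0,0],[0,0,0],[0,0,0],[0,0,0],[0,0,0],[0,0,0]], "grip": [0.4,0.5,0.5,0.5,0.5,0.5,0.5,0.5,0.5]}}

```text
clock: 5.5
position: [638.6, 221.5, 131.0]
ee_rot: [1.0, -0.026, 0.005, -0.002]
contact_force: [-0.2, 0.9, -0.4]
gripper_width: 42.7
```

```bash
python3 -c "
from h import *
go(437.9,11.5,110,27.3)"
```

```text
t 5.50 pos [638.6 221.5 131. ] phi -3.0 tilt 0.59 w 42.7 F [-0.2  0.9 -0.4]
  yaw -0.529  shift x -274.7 y 94.6 z 21.0
```

Emit:
{"fn": "play_rows", "kwargs": {"travel": [[0,0,0.004],[0,0,0.004],[0,0,0.004],[0,0,0.004],[0,0,0.004],[-0.034,0.012,0],[-0.034,0.012,0],[-0.034,0.012,0],[-0.034,0.012,0],[-0.034,0.012,0],[-0.034,0.012,0],[-0.034,0.012,0]], "rotation": [[0,0,-0.106],[0,0,-0.106],[0,0,-0.106],[0,0,-0.106],[0,0,-0.106],[0,0,0],[0,0,0],[0,0,0],[0,0,0],[0,0,0],[0,0,0],[0,0,0]], "grip": [0.5,0.5,0.5,0.5,0.5,1,1,1,1,1,1,1]}}

```text
clock: 6.5
position: [461.2, 35.0, 104.8]
ee_rot: [0.972, 0.236, -0.0, 0.0]
contact_force: [-0.9, -0.5, 0.6]
gripper_width: 85.5
```

Emit:
{"fn": "play_rows", "kwargs": {"travel": [[-0.034,0.01,0],[0,0,0.025],[0,0,0],[0,0,0]], "rotation": [[0,0,0],[0,0,0],[0,0,0],[0,0,0]], "grip": [1,1,1,1]}}

```text
clock: 6.83
position: [437.1, 11.4, 79.9]
ee_rot: [0.972, 0.236, -0.001, 0.0]
contact_force: [1.1, 0.4, -0.1]
gripper_width: 85.5
```

```bash
python3 -c "
from h import *
go(437.9,11.5,15,27.3)"; python3 meas.py | grep -A2 comb_b; python3 - <<'E'
from h import *
for n in('top','side'):
    w=world(np.load(n+'.npz')); c=tp('c',0,28)
    m=(abs(w[...,0]-c[0])<62)&(abs(w[...,1]-c[1])<24)&(w[...,2]>36)&(w[...,2]<65)
    p=w[m];print(n,len(p),cv2.minAreaRect(p[:,:2].astype(np.float32)),np.median(p[:,2]))
E
```

```text
t 6.83 pos [437.1  11.4  79.9] phi 27.3 tilt 0.13 w 85.5 F [ 1.1  0.4 -0.1]
  yaw 0.001  shift x 0.8 y 0.3 z 64.9
top 243 ((634.6978149414062, 220.9008331298828), (21.916046142578125, 101.32880401611328), 87.94705200195312) 47.50015125216796
side 187 ((634.4010009765625, 218.65713500976562), (30.316205978393555, 100.85249328613281), 86.84950256347656) 45.63599666252432Traceback (most recent call last):
  File "meas.py", line 16, in <module>
    p=w[m]; print('  ',n,len(p),*rect(p[:,:2]),'z',np.percentile(p[:,2],[10,50,90]).round(1))
                                                   ~~~~~~~~~~~~~^^^^^^^^^^^^^^^^^^^
    return _quantile_unchecked(
        a, q, axis, out, overwrite_input, method, keepdims, weights)
    return _ureduce(a,
                    func=_quantile_ureduce_func,
    ...<5 lines>...
                    overwrite_input=overwrite_input,
                    method=method)
    r = func(a, **kwargs)
    result = _quantile(arr,
                       quantiles=q,
    ...<2 lines>...
                       out=out,
                       weights=wgt)
    slices_having_nans = np.isnan(arr[-1, ...])
                                  ~~~^^^^^^^^^
IndexError: index -1 is out of bounds for axis 0 with size 0
```

comb_a is placed: its centre is within 2 mm of the bay centre and its top is at about 47 mm, where 48 is expected. Next is comb_b. The traceback only came from the arm covering the seed pixels.

Emit:
{"fn": "play_rows", "kwargs": {"travel": [[0.001,0,0.02],[0,0,0.02],[0,0,0.02],[0,0,0.004],[0,0,0],[0,0,0],[0,0,0],[0,0,0],[0,0,0],[0,0,0],[0,0,0],[0,0,0]], "rotation": [[0,0,0],[0,0,0],[0,0,0],[0,0,0],[0,0,0],[0,0,0],[0,0,0],[0,0,0],[0,0,0],[0,0,0],[0,0,0],[0,0,0]], "grip": [1,1,1,1,1,0,0,0,0,0,0,0]}}

```text
clock: 7.93
position: [438.8, 12.4, 17.0]
ee_rot: [0.972, 0.236, 0.001, -0.0]
contact_force: [-1.0, -0.3, 6.4]
gripper_width: 19.3
```

```bash
python3 -c "
from h import *
go(*tp('c',0,-28),23,-3)"
```

```text
t 7.93 pos [438.8  12.4  17. ] phi 27.4 tilt 0.07 w 19.3 F [-1.  -0.3  6.4]
  yaw 0.530  shift x 185.1 y -161.2 z -6.0
```

Emit:
{"fn": "play_rows", "kwargs": {"travel": [[0,0,-0.02],[0,0,-0.03],[0,0,-0.03],[0,0,-0.02],[0,0,0],[0.0265,-0.023,0],[0.0265,-0.023,0],[0.0265,-0.023,0],[0.0265,-0.023,0],[0.0265,-0.023,0],[0.0265,-0.023,0],[0.0265,-0.023,0]], "rotation": [[0,0,0.1],[0,0,0.107],[0,0,0.107],[0,0,0.108],[0,0,0.108],[0,0,0],[0,0,0],[0,0,0],[0,0,0],[0,0,0],[0,0,0],[0,0,0]], "grip": [0,0,0,0,0,0,0,0,0,0,0,0]}}

```text
clock: 8.93
position: [632.8, 164.1, 115.7]
ee_rot: [1.0, -0.027, -0.001, 0.0]
contact_force: [-0.1, -0.3, -1.0]
gripper_width: 19.2
```

Emit:
{"fn": "play_rows", "kwargs": {"travel": [[0,0,0],[0,0,0.02],[0,0,0.02],[0,0,0],[0,0,0]], "rotation": [[0,0,0],[0,0,0],[0,0,0],[0,0,0],[0,0,0]], "grip": [0,0,0,0,0]}}

```text
clock: 9.35
position: [631.0, 162.6, 74.9]
ee_rot: [1.0, -0.026, -0.002, 0.001]
contact_force: [0.5, 0.2, -0.1]
gripper_width: 19.1
```

```bash
python3 -c "
from h import *
go(*tp('c',0,-28),22,-3)"
```

```text
t 9.35 pos [631.  162.6  74.9] phi -3.0 tilt 0.22 w 19.1 F [ 0.5  0.2 -0.1]
  yaw -0.001  shift x 1.0 y -1.1 z 52.9
```

Emit:
{"fn": "play_rows", "kwargs": {"travel": [[0.001,-0.001,0.015],[0,0,0.015],[0,0,0.015],[0,0,0.006],[0,0,0.002],[0,0,0],[0,0,0],[0,0,0]], "rotation": [[0,0,0],[0,0,0],[0,0,0],[0,0,0],[0,0,0],[0,0,0],[0,0,0],[0,0,0]], "grip": [0,0,0,0,0,0,0,0]}}

```text
clock: 10.02
position: [634.0, 164.5, 24.7]
ee_rot: [1.0, -0.026, 0.001, -0.001]
contact_force: [-0.2, -0.3, -0.3]
gripper_width: 18.7
```

Emit:
{"fn": "play_rows", "kwargs": {"travel": [[0,0,0],[0,0,0],[0,0,0],[0,0,0],[0,0,-0.02],[0,0,-0.03],[0,0,-0.04],[0,0,-0.03],[0,0,0]], "rotation": [[0,0,0],[0,0,0],[0,0,0],[0,0,0],[0,0,0],[0,0,0],[0,0,0],[0,0,0],[0,0,0]], "grip": [0.4,0.5,0.5,0.5,0.5,0.5,0.5,0.5,0.5]}}

```text
clock: 10.77
position: [637.4, 165.6, 151.9]
ee_rot: [1.0, -0.026, 0.007, -0.003]
contact_force: [0.5, 0.9, 0.9]
gripper_width: 43.0
```

```bash
python3 -c "
from h import *
go(428.9,178.5,125,8)"
```

```text
t 10.77 pos [637.4 165.6 151.9] phi -2.9 tilt 0.87 w 43.0 F [0.5 0.9 0.9]
  yaw -0.191  shift x -204.7 y -41.8 z 26.9
```

Emit:
{"fn": "play_rows", "kwargs": {"travel": [[0,0,0],[0,0,0],[-0.034,-0.007,0],[-0.034,-0.007,0],[-0.034,-0.007,0],[-0.034,-0.007,0],[-0.034,-0.007,0],[-0.034,-0.007,0],[0,0,0.025],[0,0,0],[0,0,0]], "rotation": [[0,0,-0.095],[0,0,-0.095],[0,0,0],[0,0,0],[0,0,0],[0,0,0],[0,0,0],[0,0,0],[0,0,0],[0,0,0],[0,0,0]], "grip": [0.5,0.5,1,1,1,1,1,1,1,1,1]}}

```text
clock: 11.68
position: [425.1, 177.8, 118.2]
ee_rot: [0.998, 0.069, -0.0, 0.001]
contact_force: [0.8, 0.9, 0.4]
gripper_width: 85.2
```

```bash
python3 - <<'E'
from h import *
go(428.9,178.5,27,8)
for n in('top','side'):
    d=cap(n);w=world(d); c=tp('c',0,-28)
    m=(abs(w[...,0]-c[0])<62)&(abs(w[...,1]-c[1])<24)&(w[...,2]>36)&(w[...,2]<65)
    p=w[m];print(c,n,len(p),cv2.minAreaRect(p[:,:2].astype(np.float32)),np.median(p[:,2]))
E
```

```text
t 11.68 pos [425.1 177.8 118.2] phi 7.9 tilt 0.09 w 85.2 F [0.8 0.9 0.4]
  yaw -0.002  shift x 3.9 y -0.2 z 91.2
[632.03459323 163.63837303] top 244 ((632.8681030273438, 164.68617248535156), (21.443452835083008, 101.41455078125), 87.19684600830078) 47.59513704198845
[632.03459323 163.63837303] side 198 ((632.8843994140625, 163.53700256347656), (28.30588722229004, 100.15560913085938), 88.96319580078125) 45.845328402218556
```

Both combs are placed. Next is bottle_a.

Emit:
{"fn": "play_rows", "kwargs": {"travel": [[0.002,0,0.01],[0.002,0,0.02],[0,0,0.025],[0,0,0.025],[0,0,0.011],[0,0,0],[0,0,0],[0,0,0],[0,0,0],[0,0,0],[0,0,0],[0,0,0]], "rotation": [[0,0,0],[0,0,0],[0,0,0],[0,0,0],[0,0,0],[0,0,0],[0,0,0],[0,0,0],[0,0,0],[0,0,0],[0,0,0],[0,0,0]], "grip": [1,1,1,1,1,1,0.5,0.4,0.3,0.2,0.2,0.2]}}

```text
clock: 12.78
position: [430.5, 179.4, 28.9]
ee_rot: [0.998, 0.069, 0.002, -0.001]
contact_force: [0.6, -0.3, 5.1]
gripper_width: 44.1
```

```bash
python3 -c "
from h import *
print(tp('b',40,0),tp('b',-40,0));go(*tp('b',40,0),31,8)"
```

```text
[668.80094631   6.83604928] [589.59905369  -4.43604928]
t 12.78 pos [430.5 179.4  28.9] phi 7.9 tilt 0.22 w 44.1 F [ 0.6 -0.3  5.1]
  yaw -0.002  shift x 212.0 y 204.0 z -2.1
```

Emit:
{"fn": "play_rows", "kwargs": {"travel": [[0,0,-0.02],[0,0,-0.03],[0,0,-0.03],[0,0,-0.02],[0.015,0.015,0],[0.03,0.029,0],[0.03,0.029,0],[0.03,0.029,0],[0.03,0.029,0],[0.03,0.029,0],[0.03,0.029,0],[0.017,0.015,0]], "rotation": [[0,0,0],[0,0,0],[0,0,0],[0,0,0],[0,0,0],[0,0,0],[0,0,0],[0,0,0],[0,0,0],[0,0,0],[0,0,0],[0,0,0]], "grip": [0.2,0.2,0.2,0.2,0.2,0.2,0.2,0.2,0.2,0.2,0.2,0.2]}}

```text
clock: 13.78
position: [669.6, 2.5, 127.2]
ee_rot: [0.998, 0.067, 0.001, 0.0]
contact_force: [1.2, 1.1, -0.5]
gripper_width: 43.9
```

Emit:
{"fn": "play_rows", "kwargs": {"travel": [[0,0,0],[0,0,0],[0,0,0.03],[0,0,0.02],[0,0,0],[0,0,0]], "rotation": [[0,0,0],[0,0,0],[0,0,0],[0,0,0],[0,0,0],[0,0,0]], "grip": [0.2,0.2,0.2,0.2,0.2,0.2]}}

```text
clock: 14.28
position: [665.4, 6.2, 76.8]
ee_rot: [0.998, 0.069, -0.001, 0.0]
contact_force: [0.5, -0.2, -1.0]
gripper_width: 44.1
```

```bash
python3 -c "
from h import *
go(*tp('b',40,0),33,8)
d=cap('side');cv2.imwrite('pics/s3.png',cv2.resize(d['image'][100:310,140:420],(800,600),interpolation=cv2.INTER_CUBIC))"
```

```text
t 14.28 pos [665.4   6.2  76.8] phi 7.9 tilt 0.17 w 44.1 F [ 0.5 -0.2 -1. ]
  yaw -0.001  shift x 3.4 y -0.2 z 43.8
```

View pics/s3.png

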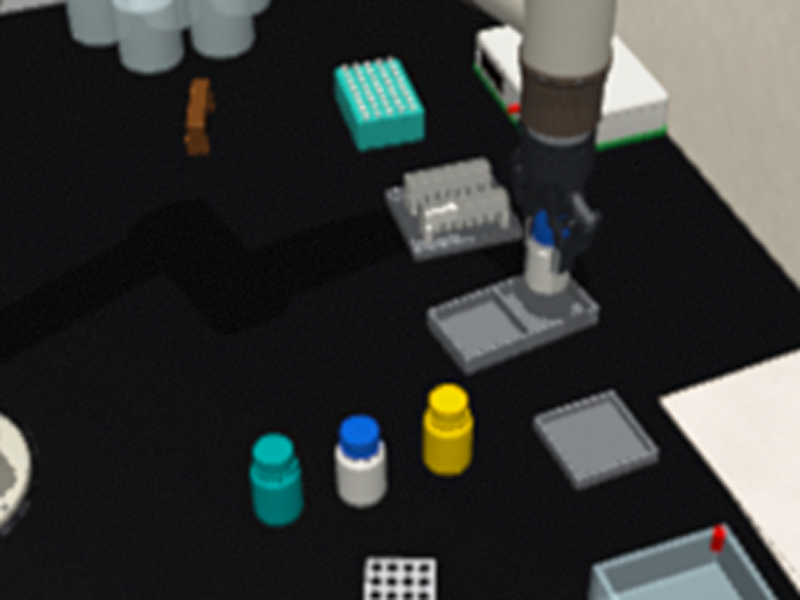

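Both combs stand in their tray, and bottle_a is upright above the far bay at (545,265). I'll lower and release it.

Emit:
{"fn": "play_rows", "kwargs": {"travel": [[0.002,0,0.015],[0,0,0.015],[0,0,0.01],[0,0,0.004],[0,0,0],[0,0,0],[0,0,0],[0,0,0]], "rotation": [[0,0,0],[0,0,0],[0,0,0],[0,0,0],[0,0,0],[0,0,0],[0,0,0],[0,0,0]], "grip": [0.2,0.2,0.2,0.2,0.2,0.2,0.2,0.2]}}

```text
clock: 15.0
position: [669.4, 5.9, 34.2]
ee_rot: [0.998, 0.069, 0.001, -0.0]
contact_force: [0.5, -0.3, 0.2]
gripper_width: 44.1
```

Emit:
{"fn": "play_rows", "kwargs": {"travel": [[0,0,0],[0,0,0],[0,0,0],[0,0,0],[0,0,0],[0,0,-0.02],[0,0,-0.03],[0,0,-0.04],[0,0,-0.03],[0,0,0]], "rotation": [[0,0,0],[0,0,0],[0,0,0],[0,0,0],[0,0,0],[0,0,0],[0,0,0],[0,0,0],[0,0,0],[0,0,0]], "grip": [0.6,0.7,0.8,0.8,0.8,0.8,0.8,0.8,0.8,0.8]}}

```text
clock: 15.83
position: [673.3, 6.1, 162.0]
ee_rot: [0.998, 0.069, 0.008, 0.0]
contact_force: [1.2, -0.0, 1.6]
gripper_width: 68.3
```

```bash
python3 -c "
from h import *
go(396.5,-156.5,125,8)"
```

```text
t 15.83 pos [673.3   6.1 162. ] phi 8.0 tilt 0.87 w 68.3 F [ 1.2 -0.   1.6]
  yaw -0.001  shift x -296.7 y 122.5 z 37.0
```

Emit:
{"fn": "play_rows", "kwargs": {"travel": [[-0.015,0.006,0],[-0.031,0.013,0],[-0.031,0.013,0],[-0.031,0.013,0],[-0.031,0.013,0],[-0.031,0.013,0],[-0.031,0.013,0],[-0.031,0.013,0],[-0.031,0.013,0],[-0.031,0.012,0.02],[0,0,0.015],[0,0,0]], "rotation": [[0,0,0],[0,0,0],[0,0,0],[0,0,0],[0,0,0],[0,0,0],[0,0,0],[0,0,0],[0,0,0],[0,0,0],[0,0,0],[0,0,0]], "grip": [1,1,1,1,1,1,1,1,1,1,1,1]}}

```text
clock: 16.83
position: [390.8, -155.7, 116.4]
ee_rot: [0.998, 0.067, -0.002, -0.001]
contact_force: [0.1, 0.3, -0.6]
gripper_width: 85.6
```

```bash
python3 - <<'E'
from h import *
go(396.5,-156.5,27,8)
for n in('top','side'):
    d=cap(n);w=world(d); c=tp('b',40,0)
    m=(np.hypot(w[...,0]-c[0],w[...,1]-c[1])<38)&(w[...,2]>72)&(w[...,2]<100)
    p=w[m];print(c,n,len(p),cv2.minAreaRect(p[:,:2].astype(np.float32)),np.median(p[:,2]))
E
```

```text
t 16.83 pos [ 390.8 -155.7  116.4] phi 7.7 tilt 0.29 w 85.6 F [ 0.1  0.3 -0.6]
  yaw -0.005  shift x 5.5 y 1.6 z 89.4
[668.80094631   6.83604928] top 130 ((666.9745483398438, 7.512592315673828), (33.88459777832031, 33.55757522583008), 42.60166549682617) 87.73878988639538
[668.80094631   6.83604928] side 118 ((666.6686401367188, 4.581552505493164), (37.15198516845703, 39.40593338012695), 12.956859588623047) 86.05956496508679
```

Emit:
{"fn": "play_rows", "kwargs": {"travel": [[0.002,0.001,0.01],[0.002,0,0.02],[0,0,0.025],[0,0,0.025],[0,0,0.009],[0,0,0],[0,0,0],[0,0,0],[0,0,0],[0,0,0],[0,0,0],[0,0,0]], "rotation": [[0,0,0],[0,0,0],[0,0,0],[0,0,0],[0,0,0],[0,0,0],[0,0,0],[0,0,0],[0,0,0],[0,0,0],[0,0,0],[0,0,0]], "grip": [1,1,1,1,1,1,0.5,0.4,0.3,0.2,0.2,0.2]}}

```text
clock: 17.93
position: [399.9, -155.7, 30.9]
ee_rot: [0.998, 0.069, 0.002, 0.0]
contact_force: [-0.3, 0.8, 6.4]
gripper_width: 44.2
```

```bash
python3 -c "
from h import *
go(*tp('b',-40,0),33,8)"
```

```text
t 17.93 pos [ 399.9 -155.7   30.9] phi 7.9 tilt 0.22 w 44.2 F [-0.3  0.8  6.4]
  yaw -0.002  shift x 208.9 y -123.4 z -2.1
```

Emit:
{"fn": "play_rows", "kwargs": {"travel": [[0,0,-0.02],[0,0,-0.035],[0,0,-0.035],[0,0,-0.03],[0.01,-0.006,0],[0.03,-0.018,0],[0.03,-0.018,0],[0.03,-0.018,0],[0.03,-0.018,0],[0.03,-0.018,0],[0.03,-0.018,0],[0.018,-0.01,0]], "rotation": [[0,0,0],[0,0,0],[0,0,0],[0,0,0],[0,0,0],[0,0,0],[0,0,0],[0,0,0],[0,0,0],[0,0,0],[0,0,0],[0,0,0]], "grip": [0.2,0.2,0.2,0.2,0.2,0.2,0.2,0.2,0.2,0.2,0.2,0.2]}}

```text
clock: 18.93
position: [590.0, -1.9, 149.2]
ee_rot: [0.998, 0.069, 0.001, -0.0]
contact_force: [-0.6, 0.1, -1.5]
gripper_width: 43.8
```

Emit:
{"fn": "play_rows", "kwargs": {"travel": [[0,0,0],[0,0,0],[0,0,0.03],[0,0,0.03],[0,0,0],[0,0,0]], "rotation": [[0,0,0],[0,0,0],[0,0,0],[0,0,0],[0,0,0],[0,0,0]], "grip": [0.2,0.2,0.2,0.2,0.2,0.2]}}

```text
clock: 19.43
position: [585.7, -5.4, 88.4]
ee_rot: [0.998, 0.068, -0.002, 0.001]
contact_force: [0.3, -0.6, -0.8]
gripper_width: 43.9
```

```bash
python3 -c "
from h import *
go(*tp('b',-40,0),35,8)
d=cap('side');cv2.imwrite('pics/s4.png',cv2.resize(d['image'][100:310,140:420],(800,600),interpolation=cv2.INTER_CUBIC))"
```

```text
t 19.43 pos [585.7  -5.4  88.4] phi 7.8 tilt 0.25 w 43.9 F [ 0.3 -0.6 -0.8]
  yaw -0.003  shift x 4.0 y -0.4 z 53.4
```

View pics/s4.png

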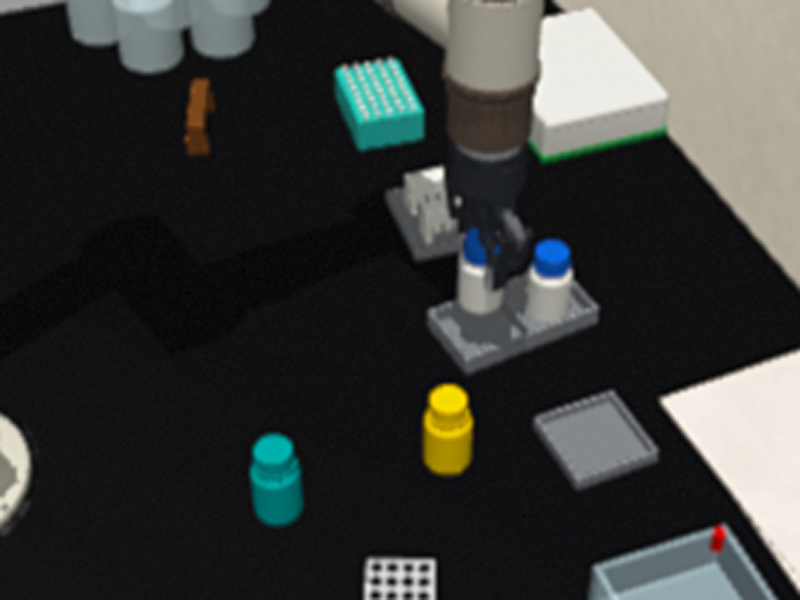

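bottle_a stands in the far bay at (550,285), and bottle_b is upright above the near bay at (480,275). I'll lower and release it.

Emit:
{"fn": "play_rows", "kwargs": {"travel": [[0.002,0,0.02],[0,0,0.015],[0,0,0.013],[0,0,0.006],[0,0,0],[0,0,0],[0,0,0],[0,0,0]], "rotation": [[0,0,0],[0,0,0],[0,0,0],[0,0,0],[0,0,0],[0,0,0],[0,0,0],[0,0,0]], "grip": [0.2,0.2,0.2,0.2,0.2,0.2,0.2,0.2]}}

```text
clock: 20.15
position: [590.4, -3.9, 36.8]
ee_rot: [0.998, 0.069, 0.001, -0.0]
contact_force: [0.7, -0.2, -1.0]
gripper_width: 44.4
```

Emit:
{"fn": "play_rows", "kwargs": {"travel": [[0,0,0],[0,0,0],[0,0,0],[0,0,0],[0,0,0],[0,0,-0.02],[0,0,-0.03],[0,0,-0.04],[0,0,-0.03],[0,0,0]], "rotation": [[0,0,0],[0,0,0],[0,0,0],[0,0,0],[0,0,0],[0,0,0],[0,0,0],[0,0,0],[0,0,0],[0,0,0]], "grip": [0.6,0.7,0.8,0.8,0.8,0.8,0.8,0.8,0.8,0.8]}}

```text
clock: 20.98
position: [593.9, -3.7, 163.1]
ee_rot: [0.998, 0.069, 0.007, -0.0]
contact_force: [0.7, 0.9, 0.5]
gripper_width: 68.6
```

```bash
python3 -c "
from h import *
go(380.3,-308.7,100,-21.3)"
```

```text
t 20.98 pos [593.9  -3.7 163.1] phi 8.0 tilt 0.83 w 68.6 F [0.7 0.9 0.5]
  yaw 0.511  shift x -88.2 y 361.8 z 63.1
```

Emit:
{"fn": "play_rows", "kwargs": {"travel": [[0,0,0],[0,0,0],[0,0,0],[0,0,0],[0,0,0],[-0.009,0.036,0],[-0.009,0.036,0],[-0.009,0.036,0],[-0.009,0.036,0],[-0.009,0.036,0],[-0.009,0.036,0],[-0.009,0.036,0]], "rotation": [[0,0,0.102],[0,0,0.102],[0,0,0.102],[0,0,0.102],[0,0,0.102],[0,0,0],[0,0,0],[0,0,0],[0,0,0],[0,0,0],[0,0,0],[0,0,0]], "grip": [0.8,0.8,0.8,0.8,1,1,1,1,1,1,1,1]}}

```text
clock: 21.98
position: [437.7, -217.0, 155.3]
ee_rot: [0.983, -0.185, 0.0, 0.0]
contact_force: [0.9, -1.1, 0.2]
gripper_width: 85.3
```

Emit:
{"fn": "play_rows", "kwargs": {"travel": [[-0.009,0.036,0],[-0.009,0.036,0.03],[-0.007,0.036,0.03],[0,0,0],[0,0,0],[0,0,0]], "rotation": [[0,0,0],[0,0,0],[0,0,0],[0,0,0],[0,0,0],[0,0,0]], "grip": [1,1,1,1,1,1]}}

```text
clock: 22.48
position: [382.1, -300.1, 103.0]
ee_rot: [0.983, -0.185, 0.0, 0.0]
contact_force: [0.4, 0.8, 0.1]
gripper_width: 85.3
```

```bash
python3 - <<'E'
from h import *
go(380.3,-308.7,17,-21.3)
for n in('top','side'):
    d=cap(n);w=world(d); c=tp('b',-40,0)
    m=(np.hypot(w[...,0]-c[0],w[...,1]-c[1])<38)&(w[...,2]>72)&(w[...,2]<100)
    p=w[m];print(c,n,len(p),cv2.minAreaRect(p[:,:2].astype(np.float32)),np.median(p[:,2]))
E
```

```text
t 22.48 pos [ 382.1 -300.1  103. ] phi -21.4 tilt 0.05 w 85.3 F [0.4 0.8 0.1]
  yaw -0.001  shift x 1.5 y 8.7 z 86.0
[589.59905369  -4.43604928] top 131 ((585.3970947265625, -3.7161827087402344), (34.286006927490234, 34.588592529296875), 37.22985076904297) 87.90136476258635
[589.59905369  -4.43604928] side 120 ((585.18017578125, -6.310153961181641), (37.9931640625, 35.50027847290039), 82.13299560546875) 85.927955597106
```

Emit:
{"fn": "play_rows", "kwargs": {"travel": [[0.001,0.008,0],[0,0.001,0.02],[0,0,0.025],[0,0,0.025],[0,0,0.015],[0,0,0],[0,0,0],[0,0,0],[0,0,0],[0,0,0],[0,0,0],[0,0,0]], "rotation": [[0,0,0],[0,0,0],[0,0,0],[0,0,0],[0,0,0],[0,0,0],[0,0,0],[0,0,0],[0,0,0],[0,0,0],[0,0,0],[0,0,0]], "grip": [1,1,1,1,1,1,0.5,0.4,0.3,0.2,0.2,0.2]}}

```text
clock: 23.58
position: [380.6, -308.9, 19.4]
ee_rot: [0.983, -0.185, 0.002, 0.0]
contact_force: [0.1, 2.4, 6.6]
gripper_width: 49.2
```

```bash
python3 -c "
from h import *
go(*tp('k',0,0),23,3.5)"
```

```text
t 23.58 pos [ 380.6 -308.9   19.4] phi -21.3 tilt 0.22 w 49.2 F [0.1 2.4 6.6]
  yaw -0.433  shift x 261.5 y -106.1 z -3.6
```

Emit:
{"fn": "play_rows", "kwargs": {"travel": [[0,0,-0.02],[0,0,-0.03],[0,0,-0.035],[0,0,-0.03],[0.012,-0.005,0],[0.033,-0.013,0],[0.033,-0.013,0],[0.033,-0.013,0],[0.033,-0.013,0],[0.033,-0.013,0],[0.033,-0.013,0],[0.033,-0.013,0]], "rotation": [[0,0,-0.108],[0,0,-0.108],[0,0,-0.108],[0,0,-0.108],[0,0,0],[0,0,0],[0,0,0],[0,0,0],[0,0,0],[0,0,0],[0,0,0],[0,0,0]], "grip": [0.2,0.2,0.2,0.2,0.2,0.2,0.2,0.2,0.2,0.2,0.2,0.2]}}

```text
clock: 24.58
position: [616.5, -196.8, 131.2]
ee_rot: [1.0, 0.029, -0.001, -0.001]
contact_force: [0.2, -0.9, -2.9]
gripper_width: 48.9
```

Emit:
{"fn": "play_rows", "kwargs": {"travel": [[0.018,-0.01,0],[0,0,0],[0,0,0.03],[0,0,0.03],[0,0,0],[0,0,0],[0,0,0]], "rotation": [[0,0,0],[0,0,0],[0,0,0],[0,0,0],[0,0,0],[0,0,0],[0,0,0]], "grip": [0.2,0.2,0.2,0.2,0.2,0.2,0.2]}}

```text
clock: 25.17
position: [634.0, -187.7, 73.7]
ee_rot: [1.0, 0.03, 0.001, 0.0]
contact_force: [0.6, 0.2, -3.0]
gripper_width: 49.1
```

```bash
python3 -c "
from h import *
go(*tp('k',0,0),23,3.5)
d=cap('side');cv2.imwrite('pics/s5.png',cv2.resize(d['image'][140:350,180:460],(800,600),interpolation=cv2.INTER_CUBIC))"
```

```text
t 25.17 pos [ 634.  -187.7   73.7] phi 3.4 tilt 0.08 w 49.1 F [ 0.6  0.2 -3. ]
  yaw -0.002  shift x 1.2 y -0.6 z 50.7
```

View pics/s5.png

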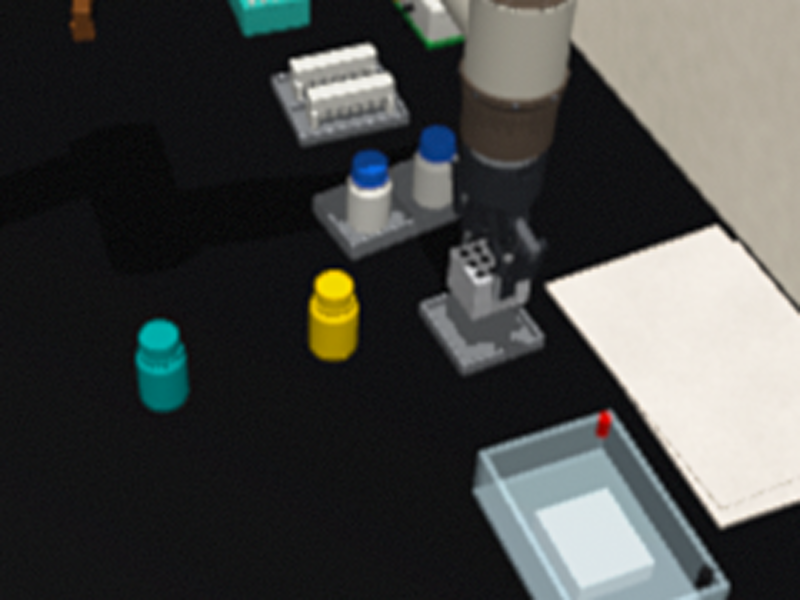

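Bottles and combs are standing in their trays. The block is held level at (490,280), above its tray.

Emit:
{"fn": "play_rows", "kwargs": {"travel": [[0.001,0,0.015],[0,0,0.015],[0,0,0.012],[0,0,0.007],[0,0,0.002],[0,0,0],[0,0,0],[0,0,0]], "rotation": [[0,0,0],[0,0,0],[0,0,0],[0,0,0],[0,0,0],[0,0,0],[0,0,0],[0,0,0]], "grip": [0.2,0.2,0.2,0.2,0.2,0.2,0.2,0.2]}}

```text
clock: 25.88
position: [635.2, -187.4, 23.5]
ee_rot: [1.0, 0.03, 0.001, 0.0]
contact_force: [-2.7, 0.6, 4.2]
gripper_width: 49.1
```

Emit:
{"fn": "play_rows", "kwargs": {"travel": [[0,0,0],[0,0,0],[0,0,0],[0,0,0],[0,0,0],[0,0,-0.02],[0,0,-0.03],[0,0,-0.04],[0,0,-0.04],[0,0,-0.02],[0,0,0]], "rotation": [[0,0,0],[0,0,0],[0,0,0],[0,0,0],[0,0,0],[0,0,0],[0,0,0],[0,0,0],[0,0,0],[0,0,0],[0,0,0]], "grip": [0.6,0.7,0.8,0.8,0.8,0.8,0.8,0.8,0.8,0.8,0.8]}}

```text
clock: 26.8
position: [637.8, -187.9, 179.0]
ee_rot: [1.0, 0.03, 0.006, 0.001]
contact_force: [0.9, 0.0, -0.5]
gripper_width: 68.2
```

Emit:
{"fn": "play_rows", "kwargs": {"travel": [[-0.03,0.02,0],[-0.04,0,0],[-0.04,0,0],[-0.04,0,0],[-0.04,0,0],[-0.03,0,0],[0,0,0],[0,0,0]], "rotation": [[0,0,0],[0,0,0],[0,0,0],[0,0,0],[0,0,0],[0,0,0],[0,0,0],[0,0,0]], "grip": [0.8,0.8,0.8,0.8,0.8,0.8,0.8,0.8]}}

```text
clock: 27.47
position: [414.7, -220.3, 172.0]
ee_rot: [1.0, 0.029, 0.0, 0.0]
contact_force: [0.5, 0.3, 0.1]
gripper_width: 68.7
```

```bash
python3 - <<'E'
from h import *
go(0,-400,200,0)
Q={'comb_a':(tp('c',0,28),36,60,(62,24)),'comb_b':(tp('c',0,-28),36,60,(62,24)),'bottle_a':(tp('b',40,0),72,100,(36,36)),'bottle_b':(tp('b',-40,0),72,100,(36,36)),'block':(tp('k',0,0),42,70,(45,45))}
for n in('top','side'):
    d=cap(n);w=world(d)
    for k,(c,z0,z1,r) in Q.items():
        m=(abs(w[...,0]-c[0])<r[0])&(abs(w[...,1]-c[1])<r[1])&(w[...,2]>z0)&(w[...,2]<z1)
        p=w[m];A=np.c_[p-p.mean(0)];s=np.linalg.lstsq(np.c_[A[:,:2],np.ones(len(A))],A[:,2],rcond=None)[0]
        R=cv2.minAreaRect(p[:,:2].astype(np.float32))
        print(n,k,len(p),'off',(np.array(R[0])-c).round(1),'size',np.round(R[1],0),'ang',round(R[2],1),'ztop %.1f'%np.median(p[:,2]),'slope',s[:2].round(3))
    cv2.imwrite(f'pics/{n}f.png',cv2.resize(d['image'][130:340,160:440] if n=='side' else d['image'],(800,600),interpolation=cv2.INTER_CUBIC))
E
```

```text
t 27.47 pos [ 414.7 -220.3  172. ] phi 3.3 tilt 0.03 w 68.7 F [0.5 0.3 0.1]
  yaw 0.058  shift x -414.7 y 179.7 z -28.0
top comb_a 247 off [-0.2  1.2] size [ 22. 103.] ang 87.1 ztop 47.7 slope [0.001 0.092]
top comb_b 241 off [1.1 1.2] size [ 21. 102.] ang 87.1 ztop 47.8 slope [0.003 0.024]
top bottle_a 138 off [-2.9  0.7] size [37. 35.] ang 41.8 ztop 87.3 slope [0.179 0.038]
top bottle_b 135 off [-4.8  1.1] size [35. 35.] ang 45.3 ztop 87.5 slope [ 0.079 -0.011]
top block 365 off [-0.6  0.2] size [63. 52.] ang 4.5 ztop 54.1 slope [-0.001 -0.023]
side comb_a 73 off [30.9  1. ] size [45. 30.] ang 0.5 ztop 45.3 slope [-0.018  0.129]
side comb_b 130 off [16.4 -2. ] size [30. 69.] ang 86.6 ztop 45.9 slope [0.03  0.204]
side bottle_a 118 off [-2.3 -4. ] size [43. 33.] ang 69.3 ztop 85.7 slope [0.152 0.151]
side bottle_b 118 off [-4.4 -1.8] size [33. 36.] ang 53.3 ztop 85.7 slope [0.098 0.237]
side block 357 off [-0.3 -1.3] size [63. 54.] ang 1.9 ztop 53.1 slope [0.028 0.061]
```

View pics/sidef.png

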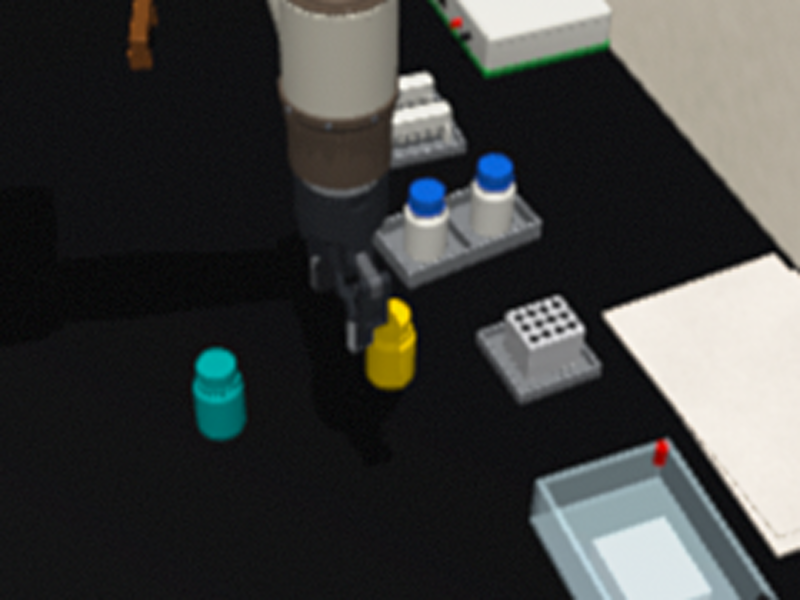

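View pics/topf.png

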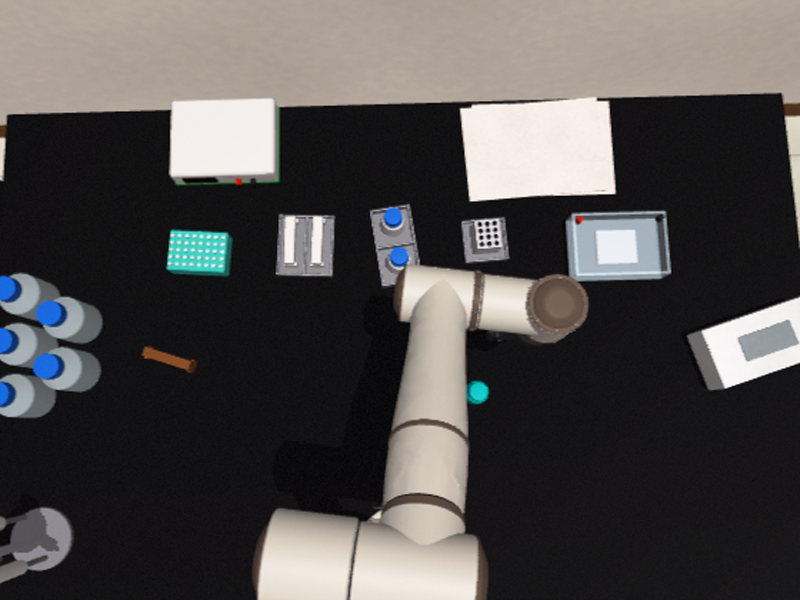

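The last pictures show bottles at (393,218) and (400,258), combs at (290,240) and (316,240), and the block at (488,234), wells up. All stand in their trays, with the tank and tip box where they were and the gripper clear.

```bash
python3 -c "
from bench import workorder
print(workorder.job_done())"
```

```text
the job is handed in; nothing more can be done
None
```

All five parts are in their trays and the job is handed in at about 27.5 s of the 128 s allowed; the hand-in reports no verdict. Each comb is in its own bay on its feet, each blue-capped bottle stands in its own bay, and the block sits wells up in its tray.

**Last checks, top camera:**

| Part | Offset from bay centre | Top height measured | Expected |
|---|---|---|---|
| Combs | under 2 mm | 47.7 and 47.8 mm | 48 mm |
| Bottles | 3 and 5 mm | 87.3 and 87.5 mm | 88 mm |
| Block | under 1 mm | 54.1 mm | 54 mm |

- **Clearance:** the gripper was open, 172 mm up and touching nothing. The gel tank, tip box and look-alikes show no movement in the pictures.
- **Disagreement:** the side camera read heights 1–2.5 mm lower than the top camera. In its last picture the arm partly hid the combs, so its comb offsets there don't count; its earlier clear views put both combs within about 1 mm of their bay centres.
- **Uprightness:** my numeric slope fits were too noisy on such small tops to prove the 0.06 rad limit (up to 0.24 on the bottle caps, 0.20 on the combs). I judged upright by the pictures and the heights.

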